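# File the colour card in the lever arch file

## Robot

A 6-joint arm with a two-finger parallel gripper is mounted at the origin on a cart in front of the work surface, level with it; the furniture and walls round the work are solid. World frame = base frame: x ahead of the robot, y to its left, z up, the work surface at z = 0. Lengths are in mm, angles in degrees, forces in N, time in s.
With the tool pointing down it reaches from about 350 to 725 mm from the base axis. Payload 4.3 kg.
Tool frame: the origin (TCP) lies on the centre line of the jaws, within the pads' length; the fingertips stand 25 mm ahead of it and the grasp point (between the pads) lies 6 mm ahead of it; y points along the fingers, x is the direction in which the jaws open and shut, and the axes are right-handed (so a half turn about y gives the same grasp; the last joint's range is limited). The gripper opens to 85 mm and grips with 20 to 120 N. Pads are 22 mm wide; open, the fingers measure 114 mm over their backs; the gripper's body (76 mm by 85 mm) begins 54 mm behind the grasp point. The pads swing forward as they close: fully open they stand 13 mm farther back than shut.
Start: joints at [-76.163, 21.618, 4.641, 73.018, 0, 83.68], TCP at [198.15, -539.815, 256.329] pointing down, gripper open.
Joint ranges: [-156.06, 156.06], [-48.1, 94.91], [-58.44, 69.94], [-101.28, 121.22], [-78.64, 73.56], [-180, 180]. Speed limits (degrees/s): [147.25, 147.25, 180, 180, 180, 180].

## Interface

Orientations are given as [roll, pitch, yaw] about the fixed x, y, z axes, in that order (R = Rz(yaw) Ry(pitch) Rx(roll)).
In Python, from cell import * gives the robot as it stands. The module is installed in compiled form; this text tells all that it offers. Calls block until the motion is done:
- move_ptp(position, orientation): joint-space move of the TCP to a pose.
- move_l(position, rot=None, speed=150, stop_force=None): straight line of the TCP; rot=None keeps the orientation; speed is the mean speed in mm/s. With stop_force (N) it stops when the force on the tool has changed by that much, and returns True; else False.
- move_joints(angles): joint-space move.
- let_go() and close(): open the fingers fully, or close them until they stop; the grip force is fixed at half the most.
- pause(seconds).
- inverse_kinematics(position, orientation): joint angles nearest the present ones, or None.
- capture(name): name is "side" or "top"; returns the picture (384x512x3 uint8, red, green, blue); there is no depth.
- get_calibration(name): a dict with "K" (3x3 intrinsics, pixels), "rvec" (rotation vector, rad) and "tvec" (3), from world to camera coordinates, as OpenCV has them. Camera axes: x right, y down, z forward; pixel columns grow to the right and rows downward; lengths in mm; the calibration is good to about 2 mm. A picture is of the moment at which its call begins. get_calibration takes no time and is no camera call.
A pose or a line that the arm cannot do raises PlanningError and nothing moves.
- sign_off(): hands the job in, once; it reports no verdict.
Readings, each from a call of its own:
- read_time_s(): time.
- read_qpos(): joint angles.
- read_joint_velocities(): joint speeds.
- read_joint_torque(): joint torques, N m.
- read_tcp_pos(): TCP position.
- read_tcp_rot(): TCP orientation.
- read_ft_force(): force on the tool from outside, world axes, zero at the start.
- read_moment(): the same for the moment, N m.
- read_opening(): finger opening in mm.
Only numpy, scipy, OpenCV 4.12 (cv2) and the standard library are available. Lean on these libraries where they do the work, as an engineer would, in place of code of your own. Each camera call takes 0.05 s, during which the arm holds its last target.

## Task

File the loose colour card: lift the file's lever until the rings spring wide open, thread the card by its two holes onto the two upright posts so that it lies flat on the cards already there, then press the lever back down until it snaps home and the rings are shut. Press by feel, ease off once the lever has snapped home, do not force it, and leave the glassware and bottles standing where they are.

Things in the scene. Friction and masses are not known exactly. Their poses are not given: they have to be found in the camera images.
- file: compact lever arch file lying open, fixed: blue covers, grey lining. Origin on the bench midway between its two steel posts. Its x axis runs along the post line; filed cards lie to +y, lever, spine and front cover to -y (to y = -255 mm). The upright posts (6 mm thick, round tops 48 mm above the bench) stand at x = -40, +40 mm, y = 0. Already filed: a fixed stack 110 x 75 mm (y -12 to +63 mm)
- post_near (a point): axis of the post at file x = -40 mm, at the height of the top of the filed stack (17.5 mm above the bench)
- post_far (a point): axis of the post at file x = +40 mm, at the height of the top of the filed stack
- rings (a joint): angle of the two steel arches (one bar, hinged at file y = -34 mm, 14 mm up): 0 = shut, their ends on the post tops; 0.9 = wide open, swung away to file -y. The lever drives them
- lever (a joint): lever angle: 0 = down and latched, 1.1 = fully up; hinge axis parallel to file x. A sprung catch holds it down: it takes 4 to 14 N up at the thumb block to free it; then it springs up by itself and stays up. Pressed down, it pushes back with 2 N at first, with 9 to 15 N at the catch (near 0.1 rad; a few N more if the block is gripped), and then snaps home. Strength differs from start to start
- lever_pivot (a point): point on the lever's hinge axis, file (0, -46, 24) mm
- lever_tab (a point): centre of the lever's black thumb block, 24 mm (file x) x 16 x 12 mm high. Lever down: 85 mm from the hinge axis towards file -y, 16 mm above it, 40 mm above the bench. It sits on a springy wire arm that bends many mm under load, so when the block is back at home height the lever is still unlatched: press on until it snaps. Over 25 N, or over 12 N once home, bends it for good
- card: loose stiff white plastic card with five colour patches and an orange pull tab, 60 g: plate 110 (its x) x 75 (its y) x 5 mm; origin at the centre of the plate's underside. Two holes of 11 mm through it at x = -40 and +40 mm, y = -25.5 mm. It is filed with its tab pointing to the file's +y, patches up
- card_hole_near (a point): centre of the card's hole at card x = -40 mm, at the underside
- card_hole_far (a point): centre of the card's hole at card x = +40 mm, at the underside
- card_tab (a point): centre of the orange pull tab, 30 mm (card x) x 24 mm (card y) x 12 mm high, at the middle of the card's +y edge, its underside level with the plate's; this is where to grip the card
- flask: loose conical glass flask, 68 mm wide, 127 mm high, upright; origin at its underside. A bystander
- beaker: loose glass beaker, 86 mm wide, 109 mm high, upright; origin at its underside. A bystander
- amber_bottle: loose small amber glass bottle with black cap, 52 mm wide, 116 mm high, upright; origin at its underside. A bystander
- white_bottle: loose small white plastic bottle, 52 mm wide, 113 mm high, upright; origin at its underside. A bystander
- lever_arm (a joint): bend of the lever's springy wire arm, hinged 15 mm from the lever's axis and so 70 mm from the block: 0 = straight, positive = bent up by a pull, negative = bent down by a press; about 12 N at the block for 0.14 rad, 25 N for 0.29
Mind the look-alikes: they are no part of the job. Several things look just like the card: the one meant starts nearest to the robot's base.

How it is judged:
By the outcome, as a careful person would: the job done as asked, in the order asked, and still so for the second after the job is handed in, with the robot touching nothing.
It also fails if it takes over 72 s, if anything falls off the work surface, if the arm or the gripper's body presses on something with over 40 N, if the wrist force passes 120 N, or if a joint passes its speed limit or range.

## Working session

There is one attempt and no reset: what is moved stays moved. The work goes in short steps, each a Python script; the robot and the scene stay as the last script left them, time stands still between calls to the robot, and variables do not carry over. Pictures are saved under pics/ and viewed, and the job is handed in when it is done.

```bash
ls; mkdir -p pics
python3 - <<'E'
from cell import *
import cv2
for n in("side","top"):
    im=capture(n); cv2.imwrite(f"pics/{n}0.png",im[:,:,::-1]); 
    c=get_calibration(n); print(n,c)
print(read_time_s(),read_tcp_pos(),read_tcp_rot(),read_ft_force(),read_opening())
E
```

```text
pics
side {'K': array([[413.20137318,   0.        , 258.20876393],
       [  0.        , 413.20137318, 192.67152147],
       [  0.        ,   0.        ,   1.        ]]), 'rvec': array([ 0.45007438, -2.57990312,  1.39381429]), 'tvec': array([ 518.81338227,  187.03917907, 1559.2230922 ])}
top {'K': array([[412.4761417 ,   0.        , 251.56118803],
       [  0.        , 412.4761417 , 190.66003798],
       [  0.        ,   0.        ,   1.        ]]), 'rvec': array([ 2.19068938, -2.18414403,  0.05916445]), 'tvec': array([ -78.27445767,  549.16305334, 1640.55227704])}
0.1 [ 198.01641811 -539.25507642  255.44343669] [-89.98733507   0.1052662  -69.84513291] [ 0.40969743 -0.65326223  1.14288022] 85.27479904619078
```

View pics/side0.png

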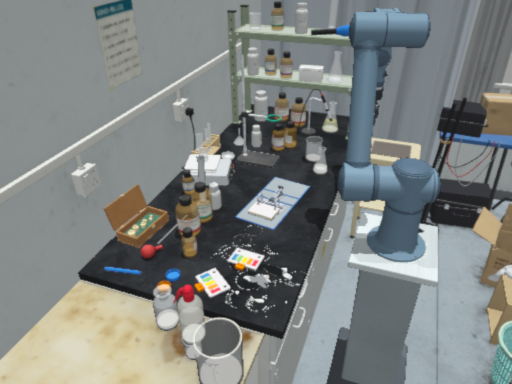

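View pics/top0.png

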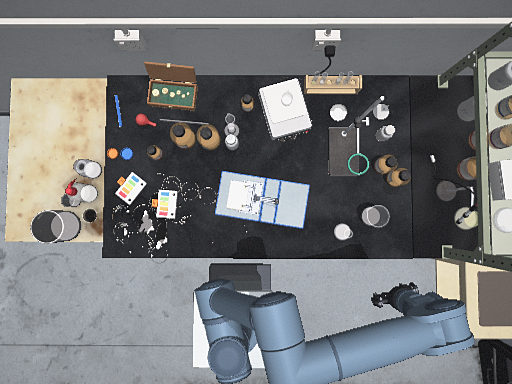

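```bash
cat > h.py <<'E'
import numpy as np, cv2
from cell import *
C={n:get_calibration(n) for n in("side","top")}
def proj(n,p):
    c=C[n]; return cv2.projectPoints(np.atleast_2d(np.array(p,float)),c["rvec"],c["tvec"],c["K"],None)[0][:,0]
def back(n,uv,z=0):
    c=C[n];R=cv2.Rodrigues(c["rvec"])[0];o=-R.T@c["tvec"]
    d=R.T@np.linalg.inv(c["K"])@np.array([uv[0],uv[1],1.]); return o+d*(z-o[2])/d[2]
def crop(src,x0,y0,w,h,s,out):
    im=cv2.imread(src) if isinstance(src,str) else src[:,:,::-1]
    cv2.imwrite(out,cv2.resize(im[y0:y0+h,x0:x0+w],None,fx=s,fy=s,interpolation=cv2.INTER_CUBIC))
E
python3 - <<'E'
from h import *
print(proj("top",[[0,0,0],[500,0,0],[500,300,0],[500,-300,0]]))
for n in C:
    R=cv2.Rodrigues(C[n]["rvec"])[0]; print(n,-R.T@C[n]["tvec"])
crop("pics/top0.png",105,160,90,75,8,"pics/t_card.png")
crop("pics/top0.png",205,160,110,75,7,"pics/t_file.png")
crop("pics/side0.png",180,235,130,80,6,"pics/s_card.png")
crop("pics/side0.png",220,165,100,75,8,"pics/s_file.png")
E
```

```text
[[231.88101889 328.73345422]
 [232.63164569 203.02425323]
 [158.68547775 202.80309583]
 [306.75518602 203.24594112]]
side [  64.33908059 1304.93551127 1014.06677567]
top [ 448.95636092  -87.68568014 1670.28983445]
```

View pics/t_card.png

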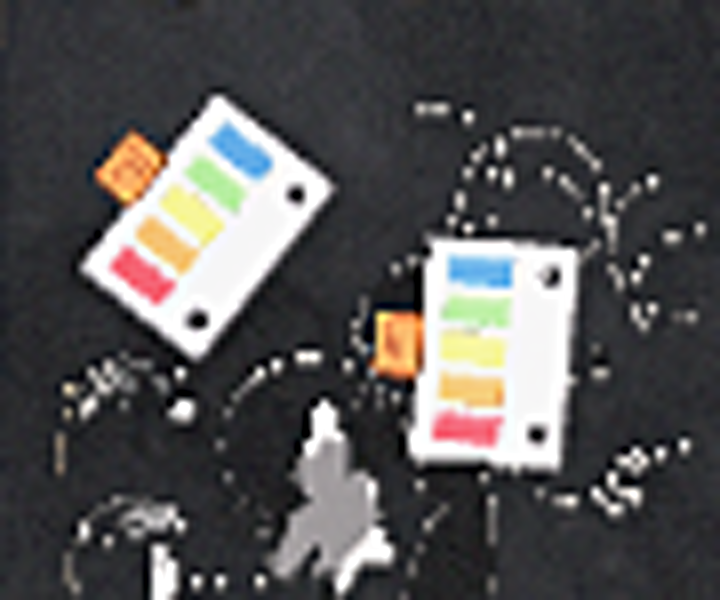

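View pics/t_file.png

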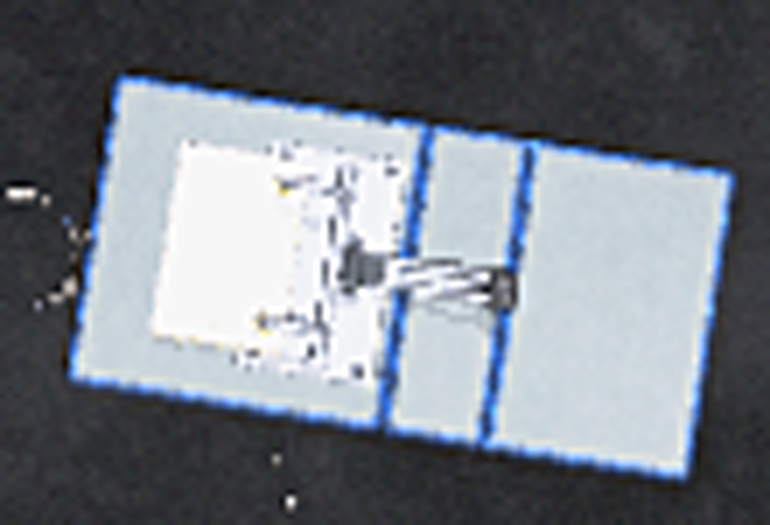

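View pics/s_card.png

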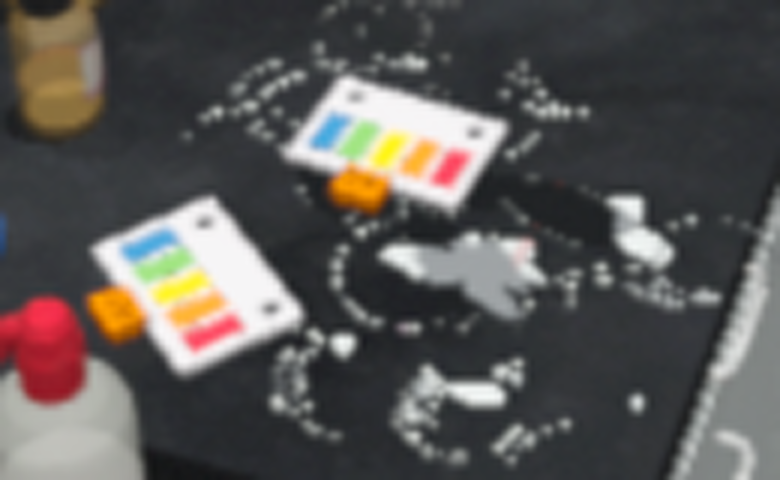

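View pics/s_file.png

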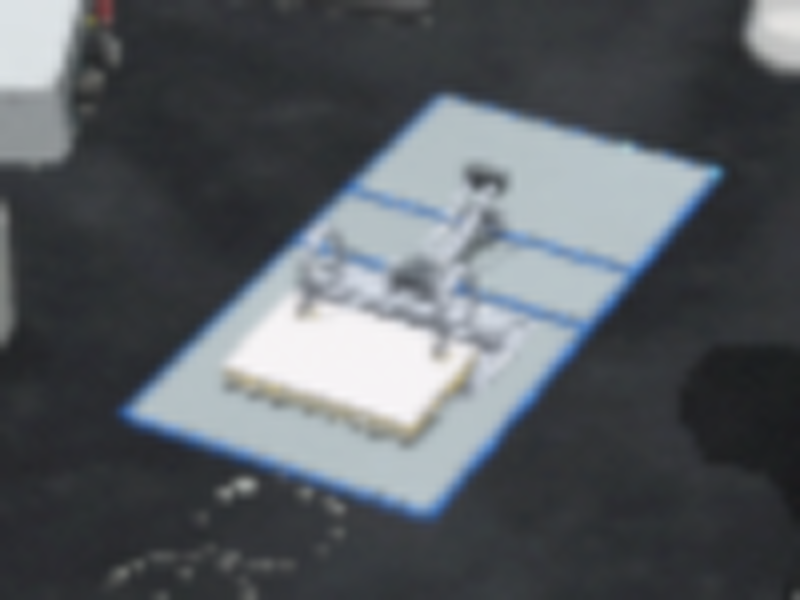

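```bash
cat > fit.py <<'E'
from h import *
from scipy.optimize import least_squares
from scipy.ndimage import map_coordinates, gaussian_filter
def edge_off(g,a,b,trim=0.12,w=3.0,inside=None,skip=None):
    """signed offset (px) of the strongest edge along normal for the segment a-b"""
    d=b-a;L=np.linalg.norm(d);t=d/L;n=np.array([-t[1],t[0]])
    s=np.linspace(trim,1-trim,int(L*3))
    if skip: s=s[(s<skip[0])|(s>skip[1])]
    o=np.arange(-w,w+.01,.1)
    P=a+s[:,None,None]*d+o[None,:,None]*n
    v=map_coordinates(g,[P[...,1],P[...,0]],order=1).mean(0)
    gr=np.abs(np.gradient(v)); k=gr.argmax()
    m=np.abs(o-o[k])<=1.2
    wt=gr[m]-gr[m].min()
    return (o[m]*wt).sum()/wt.sum(), n, gr.max()
def T(p,q):
    c,s=np.cos(q[2]),np.sin(q[2]);p=np.atleast_2d(p).astype(float)
    return np.c_[q[0]+c*p[:,0]-s*p[:,1],q[1]+s*p[:,0]+c*p[:,1],p[:,2]]
E
cat > m1.py <<'E'
from fit import *
G={n:cv2.imread(f"pics/{n}0.png").astype(float) for n in C}
def cardfit(G,z0,q0,cams=("top","side"),bias=False):
    q=np.array(q0,float)
    box=lambda z:np.array([[-55,-37.5,z],[55,-37.5,z],[55,37.5,z],[-55,37.5,z]])
    names=["-y","+x","+y","-x"]
    for it in range(8):
        rows=[];res=[];info=[]
        for n in cams:
            g=G[n][:,:,0]  # blue: white vs dark
            top=proj(n,T(box(z0+5),q));bot=proj(n,T(box(z0),q)); cen=top.mean(0)
            for i in range(4):
                j=(i+1)%4
                a,b=top[i],top[j]
                d=b-a;nn=np.array([-d[1],d[0]])
                if nn@(cen-a)>0: nn=-nn
                # outer silhouette: whichever of top/bottom edge lies farther out
                zz=z0+5
                if nn@(bot[i]-a)+nn@(bot[j]-a)>0: a,b=bot[i],bot[j];zz=z0
                off,nv,st=edge_off(g,a,b,skip=(.3,.7) if i==2 else None)
                info.append((n,names[i],round(off,2),round(st,1)))
                def f(q): 
                    p=proj(n,T(box(zz),q)); return nv@((p[i]+p[j])/2), nv@(p[j]-p[i])
                # offset at two ends: use the halves
                m=(a+b)/2
                for (u,v,wt) in((a,m,0),(m,b,1)):
                    of,_,_=edge_off(g,u,v,trim=.15,skip=((.6,1) if wt==0 else (0,.4)) if i==2 else None)
                    # centre of sampled part
                    fr=((.375 if i==2 else .5)*.5 if wt==0 else .5+.5*(.625 if i==2 else .5))
                    def h(q):
                        p=proj(n,T(box(zz),q)); return nv@(p[i]*(1-fr)+p[j]*fr)
                    h0=h(q);J=[]
                    for k,e in enumerate((1,1,.01)):
                        qq=q.copy();qq[k]+=e;J.append((h(qq)-h0)/e)
                    rows.append(J);res.append(of)
        A=np.array(rows);r=np.array(res)
        dq=np.linalg.lstsq(A,r,rcond=None)[0];q=q+dq
    return q,r-A@dq,info
if __name__=="__main__":
    tc=(np.array([[432,238],[578,245],[560,468],[412,458]])+.5)/8-.5+[105,160]
    w=np.array([back("top",p,5) for p in tc]);print(w.round(1), np.linalg.norm(w-np.roll(w,1,0),axis=1).round(1))
    c=w.mean(0); x=(w[0]+w[1]-w[2]-w[3]); yaw=np.arctan2(x[1],x[0]); q0=[c[0],c[1],yaw];print(q0)
    for cams in(("top",),("side",),("top","side")):
        q,r,info=cardfit(G,0,q0,cams); print(cams,q[:2].round(2),np.degrees(q[2]).round(2),r.round(2))
    print(info)
    for n in C:
        im=cv2.imread(f"pics/{n}0.png"); print(n,proj(n,T([[0,49.5,12],[-40,-25.5,5],[40,-25.5,5]],q)).round(1))
E
python3 m1.py
```

```text
[[554.5 300.3   5. ]
 [551.2 226.2   5. ]
 [438.5 233.7   5. ]
 [443.3 308.5   5. ]] [111.5  74.2 112.9  75. ]
[np.float64(496.85886557804446), np.float64(267.14858975538647), np.float64(-0.0700700439124313)]
('top',) [496.61 268.56] -4.17 [0.08 0.08 0.31 0.31 0.11 0.05 0.27 0.34]
('side',) [500.84 272.44] -3.62 [0.07 0.13 0.3  0.28 0.11 0.08 0.28 0.26]
('top', 'side') [498.65 270.05] -4.04 [ 0.47  0.51 -0.15 -0.18 -0.36 -0.36  0.77  0.84 -0.37 -0.39  0.76  0.73
  0.7   0.62 -0.2  -0.28]
[('top', '-y', np.float64(0.48), np.float64(14.7)), ('top', '+x', np.float64(-0.15), np.float64(18.0)), ('top', '+y', np.float64(-0.38), np.float64(20.1)), ('top', '-x', np.float64(0.68), np.float64(13.0)), ('side', '-y', np.float64(-0.41), np.float64(9.6)), ('side', '+x', np.float64(0.78), np.float64(8.3)), ('side', '+y', np.float64(0.64), np.float64(8.1)), ('side', '-x', np.float64(-0.24), np.float64(9.5))]
side [[240.4 264.4]
 [259.5 255.7]
 [239.7 249.9]]
top [[153.2 202.2]
 [171.2 213.5]
 [172.9 193.7]]
```

```bash
cat > m2.py <<'E'
from fit import *
G={n:cv2.imread(f"pics/{n}0.png").astype(float) for n in C}
# file crop corners (top): TL(118,76) TR(733,176) BR(688,478) BL(72,380), scale 7 offset 205,160
tc=(np.array([[118,76],[733,176],[688,478],[72,380]])+.5)/7-.5+[205,160]
w=np.array([back("top",p,2) for p in tc]);print(w.round(1), np.linalg.norm(w-np.roll(w,1,0),axis=1).round(1))
x=w[0]+w[1]-w[2]-w[3];yaw=np.arctan2(x[1],x[0])
e=(w[1]+w[2])/2; yv=np.array([-np.sin(yaw),np.cos(yaw)]); q0=np.r_[e[:2]+255*yv,yaw,88,107-0]
print(q0)
def filefit(cams,q0):
    q=np.array(q0,float)
    def rect(q,z=2): a,b=q[3],q[4]; return np.array([[-a,-255,z],[a,-255,z],[a,b,z],[-a,b,z]])
    stk=np.array([[-55,-12,17.5],[55,-12,17.5],[55,63,17.5],[-55,63,17.5]])
    for it in range(8):
        rows=[];res=[];lab=[]
        def add(n,f,i,j,sub,g,q,lb,w=3):
            p=f(q);a,b=p[i],p[j]
            for s0,s1 in sub:
                of,nv,st=edge_off(g,a+(b-a)*s0,a+(b-a)*s1,trim=0,w=w)
                fr=(s0+s1)/2
                h=lambda q:nv@(f(q)[i]*(1-fr)+f(q)[j]*fr)
                J=[]
                for k,e in enumerate((1,1,.01,1,1)):
                    qq=q.copy();qq[k]+=e;J.append((h(qq)-h(q))/e)
                rows.append(J);res.append(of);lab.append((n,lb,s0))
        for n in cams:
            g=G[n].sum(2)/3
            gb=G[n][:,:,0]  # blue channel: border+lining bright vs dark bench
            f=lambda q:proj(n,T(rect(q),q))
            for i in range(4): add(n,f,i,(i+1)%4,[(.08,.35),(.35,.65),(.65,.92)],gb,q,"cover%d"%i)
            f2=lambda q:proj(n,T(stk,q))
            gr=G[n][:,:,2]
            add(n,f2,2,3,[(.1,.5),(.5,.9)],gr,q,"stk+y",2.5)
            add(n,f2,1,2,[(.5,.9)],gr,q,"stk+x",2.5)
            if n=="top": add(n,f2,3,0,[(.1,.5)],gr,q,"stk-x",2.5)
        A=np.array(rows);r=np.array(res);W=np.ones(len(r))
        dq=np.linalg.lstsq(A,r,rcond=None)[0]; q=q+dq
    rr=r-A@dq
    return q,rr,lab
for cams in(("top",),("side",)):
    q,rr,lab=filefit(cams,q0);print(cams,q.round(2),np.degrees(q[2]).round(2));print([(l[1],round(x,2)) for l,x in zip(lab,rr)])
    np.save(f"file_{cams[0]}.npy",q)
    n=cams[0]; pts={"postN":[-40,0,48],"postF":[40,0,48],"tab":[0,-131,46]}
    print({k:proj(n,T(v,q))[0].round(1) for k,v in pts.items()})
    x0,y0,s=(205,160,7) if n=="top" else (220,165,8)
    im=cv2.imread("pics/t_file.png" if n=="top" else "pics/s_file.png")
    for v in list(pts.values())+[[-40,0,17.5],[40,0,17.5]]:
        p=(proj(n,T(v,q))[0]-[x0,y0]+.5)*s; cv2.drawMarker(im,tuple(int(t) for t in p),(0,0,255),cv2.MARKER_CROSS,14,1)
    cv2.imwrite(f"pics/ov_{n}.png",im)
E
python3 m2.py
```

```text
[[ 632.3   46.3    2. ]
 [ 575.1 -310.4    2. ]
 [ 400.8 -283.6    2. ]
 [ 456.    71.5    2. ]] [178.2 361.2 176.3 359.3]
[ 5.25333147e+02 -4.47265731e+01 -1.47236418e-01  8.80000000e+01
  1.07000000e+02]
('top',) [ 5.2806e+02 -4.5170e+01 -1.6000e-01  9.0060e+01  1.0745e+02] -8.99
[('cover0', np.float64(0.05)), ('cover0', np.float64(0.04)), ('cover0', np.float64(0.05)), ('cover1', np.float64(0.02)), ('cover1', np.float64(-0.02)), ('cover1', np.float64(-0.02)), ('cover2', np.float64(0.02)), ('cover2', np.float64(0.02)), ('cover2', np.float64(-0.04)), ('cover3', np.float64(0.01)), ('cover3', np.float64(-0.0)), ('cover3', np.float64(0.02)), ('stk+y', np.float64(0.06)), ('stk+y', np.float64(0.08)), ('stk+x', np.float64(0.29)), ('stk-x', np.float64(0.24))]
{'postN': array([241.9, 205.6]), 'postF': array([245.1, 185.6]), 'tab': array([276.3, 200.9])}
('side',) [ 5.3135e+02 -4.0270e+01 -1.6000e-01  9.1870e+01  1.1048e+02] -8.96
[('cover0', np.float64(0.27)), ('cover0', np.float64(0.23)), ('cover0', np.float64(0.25)), ('cover1', np.float64(0.03)), ('cover1', np.float64(-0.05)), ('cover1', np.float64(-0.07)), ('cover2', np.float64(0.1)), ('cover2', np.float64(-0.02)), ('cover2', np.float64(-0.07)), ('cover3', np.float64(0.01)), ('cover3', np.float64(0.03)), ('cover3', np.float64(0.05)), ('stk+y', np.float64(0.36)), ('stk+y', np.float64(0.21)), ('stk+x', np.float64(0.16))]
{'postN': array([274.7, 202.5]), 'postF': array([257.8, 197.4]), 'tab': array([280.2, 185.6])}
```

```bash
cat >> h.py <<'E'
def fz(k=5):
    return np.mean([read_ft_force() for _ in range(k)],0)
E
cat > cfg.py <<'E'
import numpy as np
Q=np.array([529.7,-42.7,-0.1567]); YF=np.degrees(Q[2])
def F(x,y,z):
    c,s=np.cos(Q[2]),np.sin(Q[2]); return np.array([Q[0]+c*x-s*y,Q[1]+s*x+c*y,z])
RF=[-90,0,YF]
E
python3 - <<'E'
from h import *; from cfg import *
print(F(0,-131,100), read_qpos())
for r in(RF,[-90,0,YF+180]): print(inverse_kinematics(F(0,-131,150),r),inverse_kinematics([500,320,60],[-90,0,-4] if r is RF else [-90,0,176]))
E
```

```text
[ 509.25620615 -172.09494307  100.        ] [-7.61633561e+01  2.16587903e+01  4.57057781e+00  7.30178081e+01
  1.00341564e-03  8.36817875e+01]
[-2.54345128e+01  2.04878764e+01 -1.32060855e+01  5.63060382e+01
  2.54444375e-14  7.35437359e+01] [ 2.64980672e+01  3.10040906e+01 -1.09989234e+01  4.79969860e+01
  2.54444375e-14  1.20498067e+02]
[-2.54345128e+01  2.04878764e+01 -1.32060855e+01  5.63060382e+01
 -2.54444375e-14 -1.06456264e+02] [ 2.64980672e+01  3.10040906e+01 -1.09989234e+01  4.79969860e+01
 -2.54444375e-14 -5.95019328e+01]
```

View pics/ov_top.png

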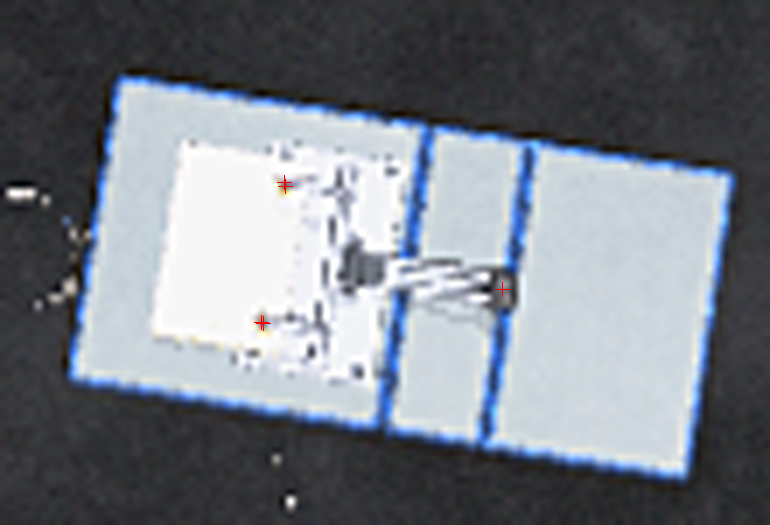

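View pics/ov_side.png

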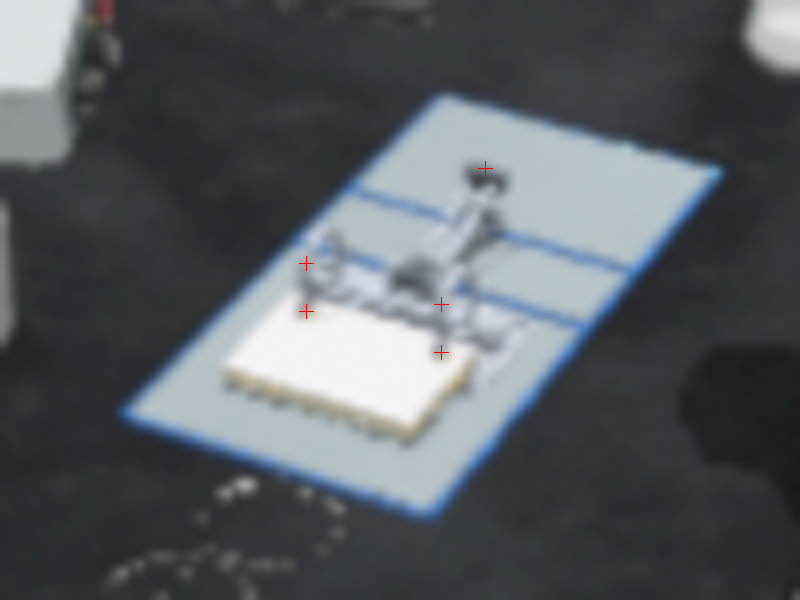

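Run:
```python
from h import *; from cfg import *
move_ptp(F(0,-131,160),RF)
print(read_time_s(),read_tcp_pos(),read_tcp_rot(),F(0,-131,160))
print(move_l(F(0,-131,85),speed=120,stop_force=6),fz())
for n in C:
    im=capture(n); cv2.imwrite(f"pics/{n}1.png",im[:,:,::-1])
    crop(im,*((205,150,120,90) if n=="top" else (220,130,110,90)),6,f"pics/{n}1c.png")
print(read_time_s())
```

```text
1.8833 [ 509.31992355 -173.12775863  160.27556808] [-9.00314307e+01 -3.52128432e-02 -9.06744724e+00] [ 509.25620615 -172.09494307  160.        ]
False [ 0.24712381 -0.42679965  0.66340735]
2.7583
```

View pics/top1c.png

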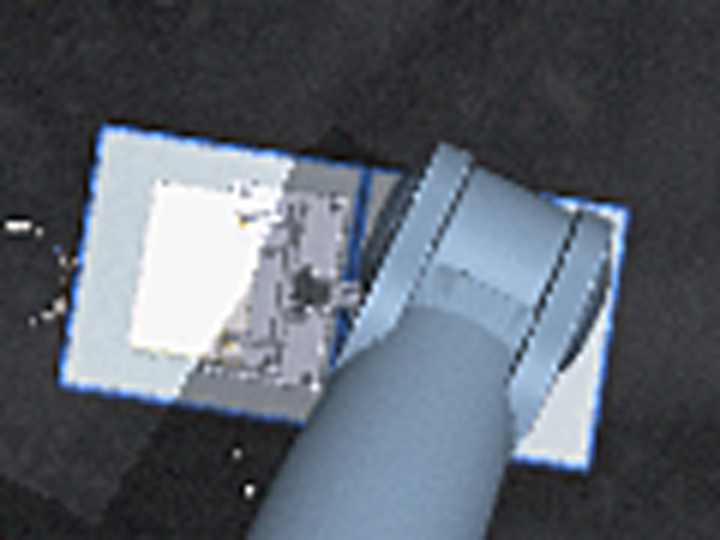

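View pics/side1c.png

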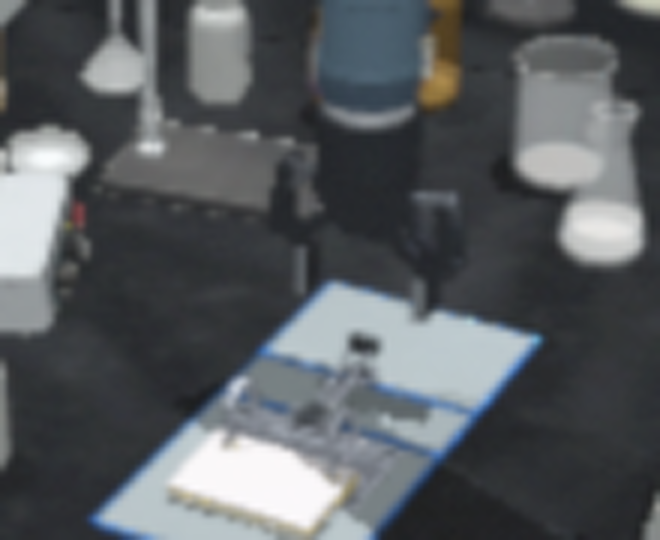

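Run:
```python
from h import *; from cfg import *
p=read_tcp_pos();print(p,fz())
for z in(70,73): print(proj("side",[[p[0],p[1],z]]))
qs=np.load("file_side.npy")
move_l(F(0,-131,58),speed=60,stop_force=6);print(fz(),read_tcp_pos())
close(); print(read_opening(),fz(),read_tcp_pos(),read_time_s())
im=capture("side");crop(im,220,130,110,90,6,"pics/side2c.png")
```

```text
[ 510.09776368 -172.61059905   86.0374919 ] [ 0.29726118 -0.46831132  0.13284041]
[[280.730041   180.64882759]]
[[280.74373189 180.06257786]]
[-0.24881586 -0.84338165  0.52288602] [ 508.93067298 -171.92608554   57.58996209]
21.90164322854249 [-1.01816656 -0.38814814 -0.12079946] [ 509.3058495  -172.25716743   58.18981436] 3.95
```

View pics/side2c.png

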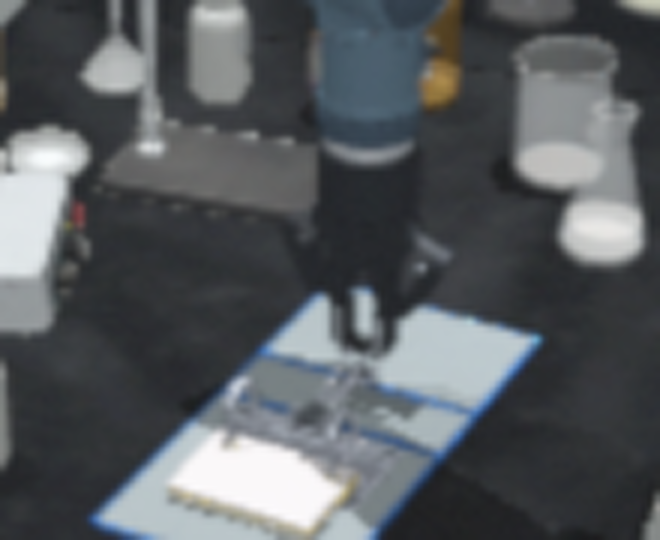

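```bash
cat >> cfg.py <<'E'
def arc(a): 
    p=0.186+a; return -46-86.5*np.cos(p), 24+86.5*np.sin(p)
E
python3 - <<'E'
from h import *; from cfg import *
p0=read_tcp_pos(); f0=fz(8); b0=arc(0)
z0=58
out=[]
for a in np.arange(.03,.31,.03):
    y,z=arc(a); move_l(F(0,y,z0+z-b0[1]),speed=40)
    f=fz(4)-f0; out.append((round(a,2),f.round(1).tolist()))
    if np.linalg.norm(f)>18: break
for o in out: print(*o)
print(read_time_s(),read_opening(),read_tcp_pos())
im=capture("side");crop(im,220,130,110,90,6,"pics/side3c.png")
E
```

```text
0.03 [1.3, -0.7, -4.9]
0.06 [3.2, -1.9, -12.8]
0.09 [1.6, 0.3, -13.9]
0.12 [0.4, 2.3, -5.5]
0.15 [0.1, 4.4, -5.2]
0.18 [1.6, 5.4, -5.5]
0.21 [0.9, 6.8, -7.3]
0.24 [1.3, 7.8, -7.8]
0.27 [2.6, 8.6, -8.4]
0.3 [1.9, 8.2, -9.0]
6.5 21.993628844377707 [ 510.70344315 -162.44955327   82.34719394]
```

View pics/side3c.png

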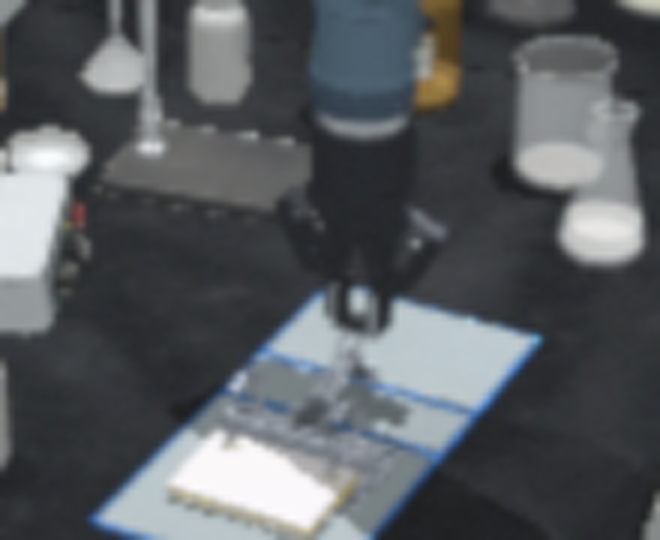

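Run:
```python
from h import *; from cfg import *
let_go(); pause(.2); print(fz(),read_opening())
move_l(F(0,-150,180),speed=200)
c=np.array([498.7,270.5]); 
move_ptp([499,320,200],[-90,0,-4.1])
print(read_time_s(),read_tcp_pos(),fz())
for n in C:
    im=capture(n); cv2.imwrite(f"pics/{n}4.png",im[:,:,::-1])
    crop(im,*((205,150,120,90) if n=="top" else (220,150,110,90)),6,f"pics/{n}4c.png")
crop(im,170,200,140,105,5,f"pics/side4d.png")
```

```text
[ 0.11677668 -0.88154148 -0.15341065] 85.18851039399381
9.9 [499.45546312 319.05924501 199.86876986] [0.49818555 0.73417938 0.21104713]
```

View pics/top4c.png

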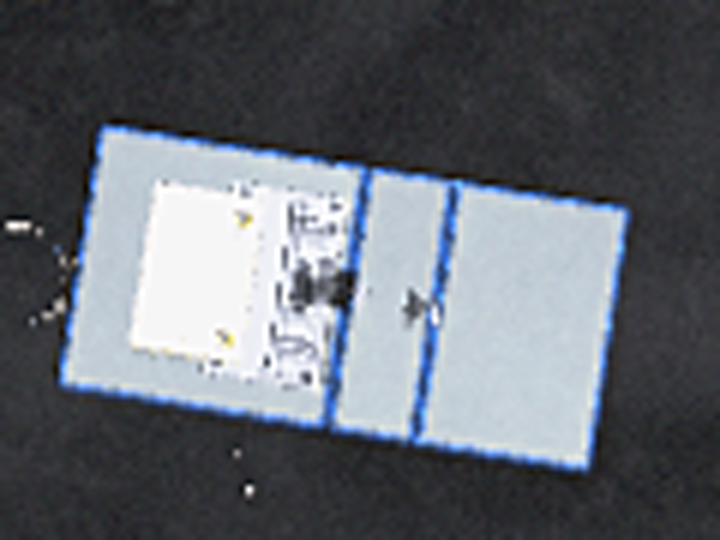

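View pics/side4c.png

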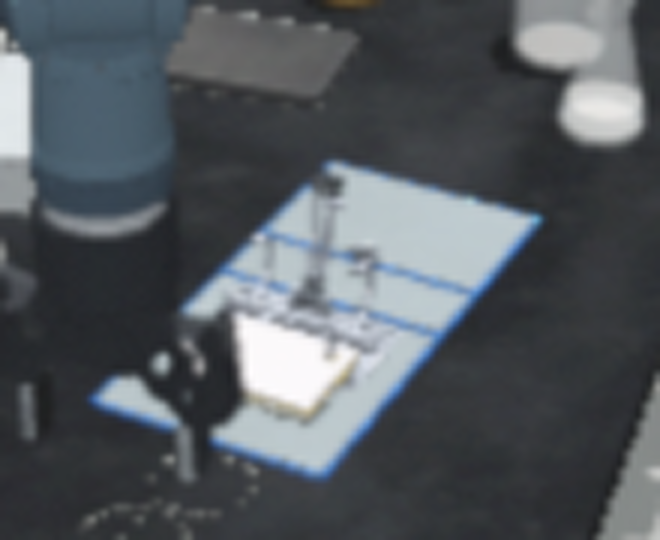

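View pics/side4d.png

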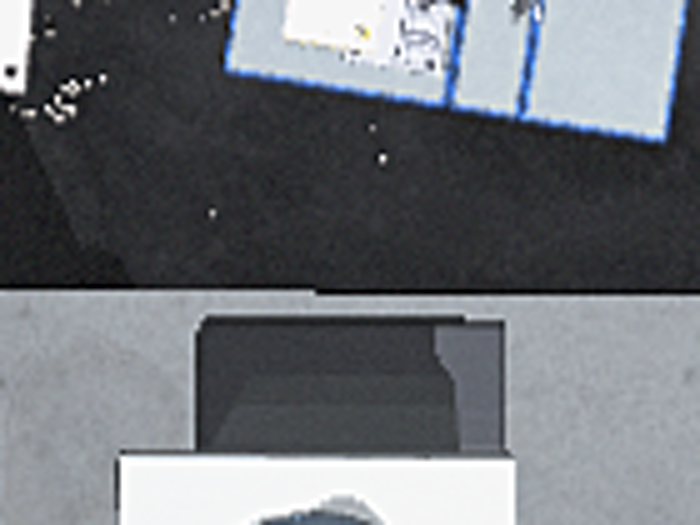

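Run:
```python
from h import *; from cfg import *
p=read_tcp_pos();print(p,read_tcp_rot())
c,s=np.cos(np.radians(-4.1)),np.sin(np.radians(-4.1))
for dx in(-44,44):print(proj("side",[[p[0]+dx*c,p[1]+dx*s,z] for z in(186,188,190)]))
print(proj("side",[F(0,-70,107)]))
im=cv2.imread("pics/side4.png");cv2.imwrite("pics/side4e.png",cv2.resize(im[195:245,205:275],None,fx=11,fy=11,interpolation=cv2.INTER_CUBIC))
```

```text
[499.54739707 318.98005233 199.95449999] [-9.00151425e+01 -2.75453045e-03 -4.20090135e+00]
[[251.5394932  228.3422395 ]
 [251.527941   227.85392518]
 [251.51636988 227.3648117 ]]
[[227.46099647 221.7920829 ]
 [227.43045702 221.30947047]
 [227.39986871 220.82608592]]
[[274.59682784 179.91873103]]
```

View pics/side4e.png

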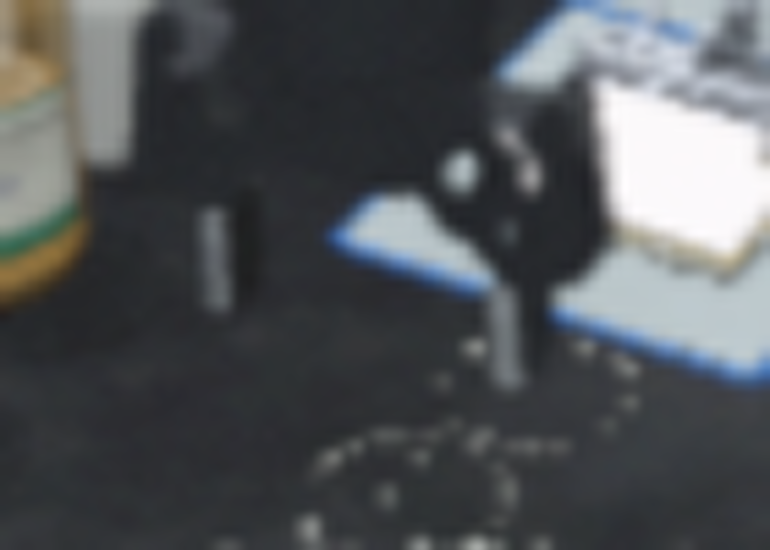

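Run:
```python
from h import *
r=[-90,0,-4.0]
move_l([502.4,323.4,80],r,speed=150); f0=fz()
print(move_l([502.4,323.4,26.5],speed=70,stop_force=4),fz()-f0,read_tcp_pos())
close();print(read_opening(),fz()-f0,read_tcp_pos(),read_time_s())
im=capture("side"); crop(im,190,210,100,75,8,"pics/side5c.png")
```

```text
False [-0.47165288  0.16211274 -0.70388534] [502.71444438 323.54923548  26.78271413]
28.066991300924794 [-0.8709374  -0.44049977  2.95247407] [502.8265223  323.62855733  27.07409017] 12.425
```

View pics/side5c.png

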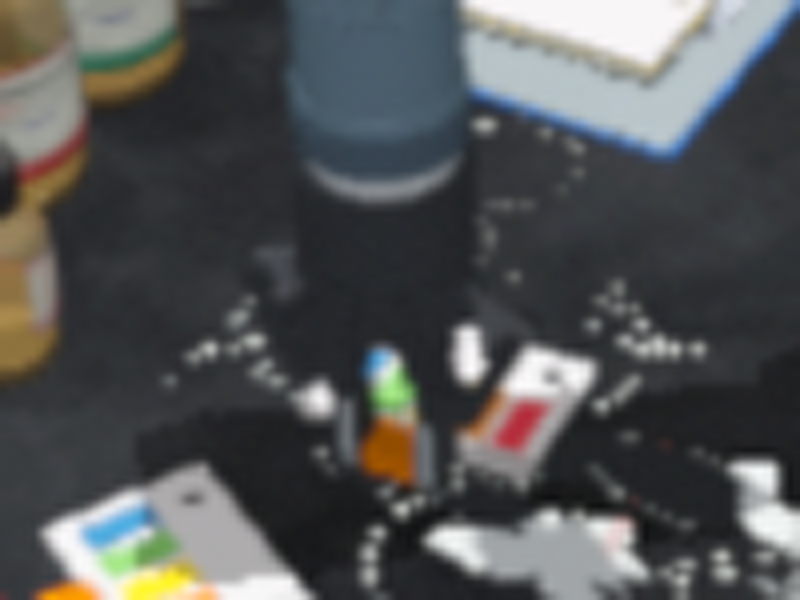

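Run:
```python
from h import *; from cfg import *
p=read_tcp_pos(); 
move_l([502.8,323.6,120],speed=150); print(fz(),read_opening())
move_ptp(F(0,78.5,120),RF)
move_l(F(0,78.5,90),speed=80)
print(read_time_s(),read_tcp_pos(),read_tcp_rot(),fz(),read_opening())
for n in C:
    im=capture(n); cv2.imwrite(f"pics/{n}6.png",im[:,:,::-1])
    crop(im,*((205,150,120,90) if n=="top" else (210,150,110,90)),7,f"pics/{n}6c.png")
```

```text
[-1.1915908  -0.36415177 -0.32421296] 28.265743999904096
14.9 [541.74361169  35.3637186   89.77753601] [-9.00032578e+01  3.88242612e-02 -8.92734789e+00] [ 0.35123213  0.4018163  -0.61754537] 27.79373962902107
```

View pics/top6c.png

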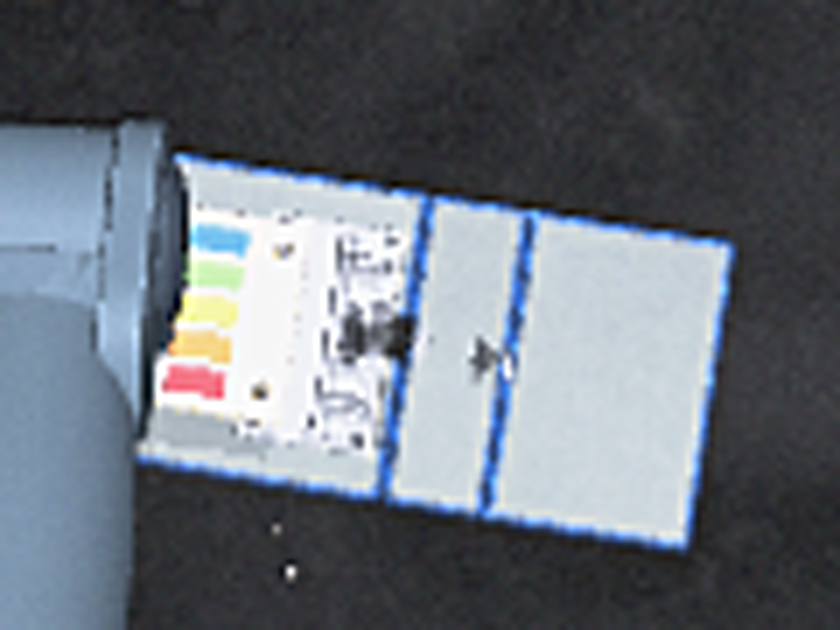

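View pics/side6c.png

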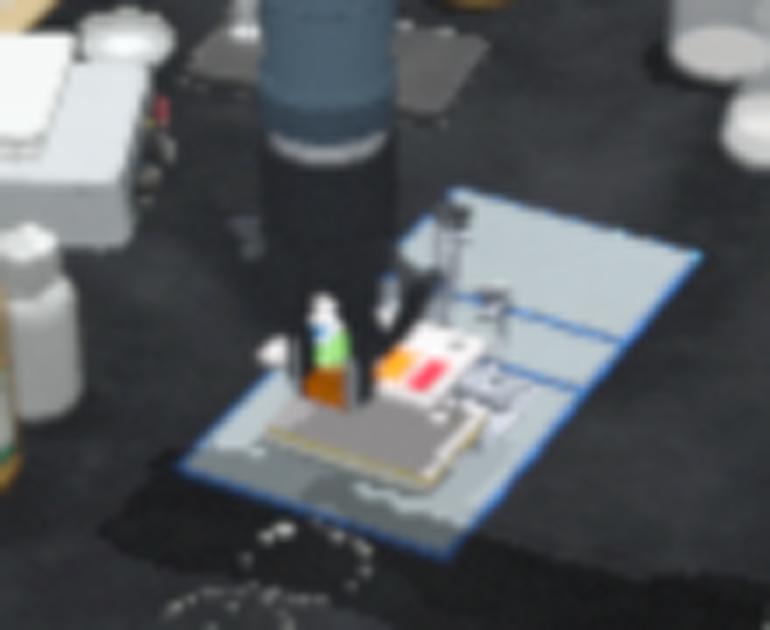

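```bash
cat > m3.py <<'E'
from fit import *
from cfg import *
import sys
def rect(n,img,q,z,s=2,xr=(-60,60),yr=(-45,45)):
    # card-plane image: col = (x-xr0)*s, row=(y-yr0)*s
    pts=np.array([[xr[0],yr[0],z],[xr[1],yr[0],z],[xr[1],yr[1],z],[xr[0],yr[1],z]])
    p=proj(n,T(pts,q)).astype(np.float32)
    w,h=int((xr[1]-xr[0])*s),int((yr[1]-yr[0])*s)
    H=cv2.getPerspectiveTransform(p,np.float32([[0,0],[w,0],[w,h],[0,h]])-0.5)
    return cv2.warpPerspective(img,H,(w,h),flags=cv2.INTER_CUBIC)
def cardpose(n,ref,qref,cur,qn,z,ymax=12,xr=(-52,52)):
    s=2;A=rect(n,ref,qref,5);B=rect(n,cur,qn,z)
    # use saturation-like signal: patches
    sat=lambda I:(I.max(2).astype(np.float32)-I.min(2).astype(np.float32))
    a,b=sat(A),sat(B)
    m=np.zeros(a.shape,np.uint8); m[int((-12+45)*s):int((ymax+45)*s),int((xr[0]+60)*s):int((xr[1]+60)*s)]=255
    W=np.eye(2,3,dtype=np.float32)
    cc,W=cv2.findTransformECC(a,b,W,cv2.MOTION_EUCLIDEAN,(3,200,1e-6),m,5)
    # ref card centre/hole points -> location in nominal frame
    f=lambda x,y:(W@np.array([(x+60)*s-.5,(y+45)*s-.5,1])+.5)/s-[60,45]
    h1,h2=f(-40,-25.5),f(40,-25.5)
    P=T([[*h1,z],[*h2,z]],qn)
    return cc,P,A,B
if __name__=="__main__":
    i=sys.argv[1]; zc=float(sys.argv[2]); tf=np.array([float(sys.argv[3]),float(sys.argv[4])])
    ref=cv2.imread("pics/top0.png");cur=cv2.imread(f"pics/top{i}.png")
    qr=np.array([496.61,268.56,np.radians(-4.17)])
    # hole check in ref
    g=ref[:,:,1].astype(float)
    for hx in(-40,40):
        p=proj("top",T([[hx,-25.5,2.5]],qr))[0]; u,v=np.round(p).astype(int)
        w=g[v-2:v+3,u-2:u+3]; w=np.clip(np.percentile(w,85)-w,0,None); yy,xx=np.mgrid[v-2:v+3,u-2:u+3]
        print("hole",hx,"pred",p.round(2),"seen",((xx*w).sum()/w.sum()).round(2),((yy*w).sum()/w.sum()).round(2))
    qf=np.load("file_top.npy")[:3]
    qn=np.r_[T([[tf[0],tf[1]-78.5+25.5,0]],qf)[0][:2],qf[2]]
    cc,P,A,B=cardpose("top",ref,qr,cur,qn,zc+5)
    print("cc",cc)
    c,s=np.cos(qf[2]),np.sin(qf[2]);R=np.array([[c,s],[-s,c]])
    for p,hx in zip(P,(-40,40)): print("hole in file frame",(R@(p[:2]-qf[:2])).round(2),"want",hx,0)
    cv2.imwrite(f"pics/rect{i}.png",cv2.resize(np.vstack([A,B]),None,fx=1.6,fy=1.6))
E
python3 m3.py 6 62.5 0 78.5
```

```text
hole -40 pred [171.68 213.99] seen 171.7 213.84
hole 40 pred [173.41 194.28] seen 173.43 194.15
cc 0.9366480220352555
hole in file frame [-40.18   0.78] want -40 0
hole in file frame [39.82  0.82] want 40 0
```

View pics/rect6.png

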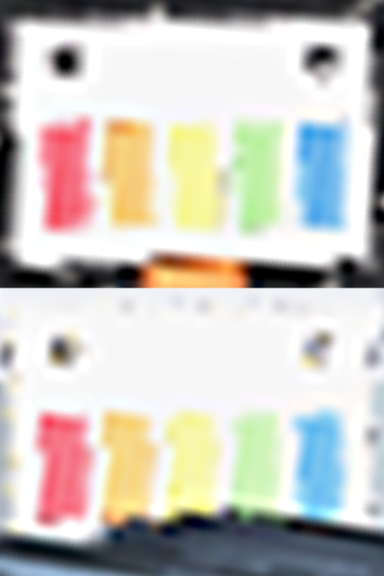

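Run:
```python
from h import *; from cfg import *
move_l(F(0.2,77.7,90),speed=40); pause(.2); f0=fz(8)
out=[]
for z in (74,66,60,54,50,47,45.5):
    h=move_l(F(0.2,77.7,z),speed=50,stop_force=4); out.append((z,h,(fz(4)-f0).round(1).tolist()))
    if h: break
for o in out: print(*o)
print(read_tcp_pos(),read_time_s())
for n in C:
    im=capture(n); cv2.imwrite(f"pics/{n}7.png",im[:,:,::-1])
    crop(im,*((205,150,120,90) if n=="top" else (210,150,110,90)),7,f"pics/{n}7c.png")
```

```text
74 False [0.3, 0.3, -0.6]
66 False [0.6, -0.0, -0.9]
60 False [0.2, 0.7, -0.5]
54 False [-0.7, 0.2, 0.3]
50 False [0.3, 0.8, 1.0]
47 False [0.9, -1.0, 0.2]
45.5 False [0.1, -0.4, 0.8]
[541.94094792  33.99462088  45.4268721 ] 17.5083
```

View pics/top7c.png

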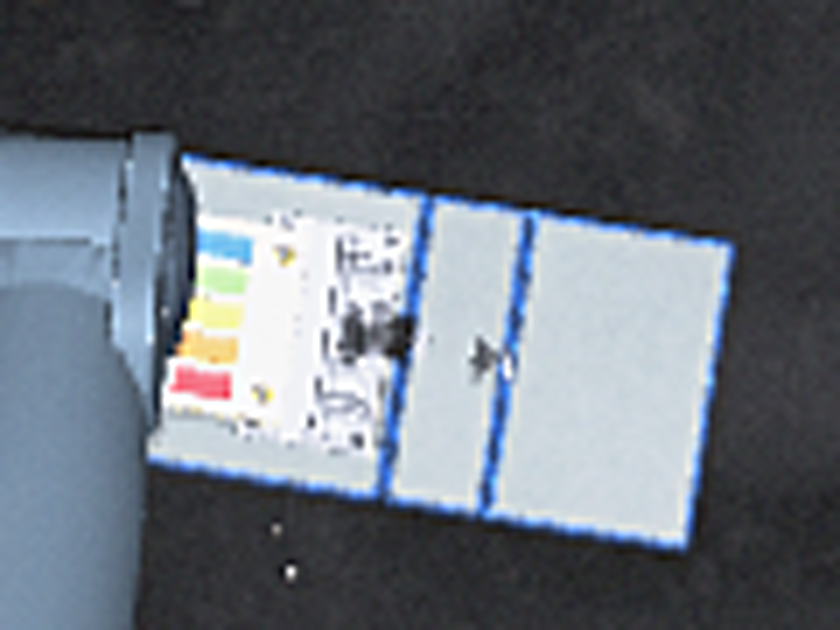

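View pics/side7c.png

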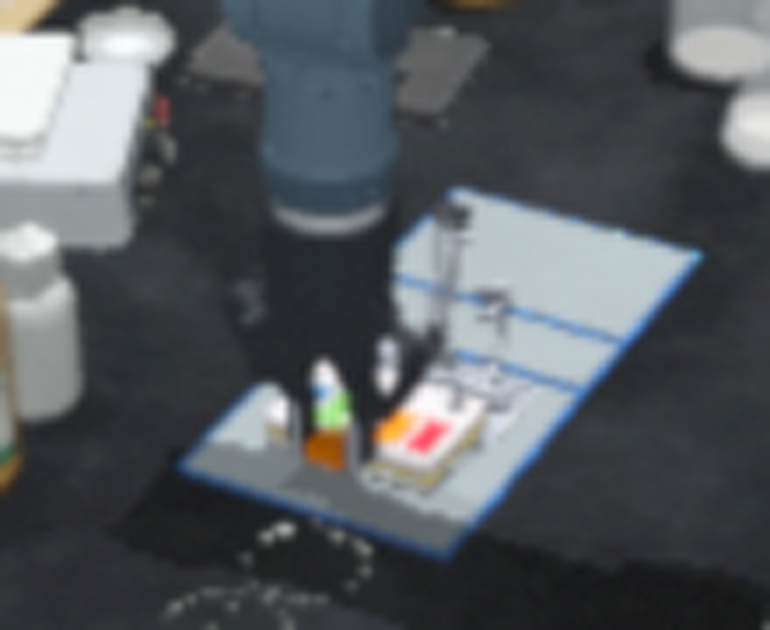

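Run:
```python
from h import *; from cfg import *
f0=fz(8)
for z in (44.5,43.8,43.1,42.4):
    h=move_l(F(0.2,77.7,z),speed=20,stop_force=4); d=(fz(5)-f0); print(z,h,d.round(1))
    if h or d[2]>2: break
let_go(); pause(.2)
print(fz().round(1))
move_l(F(0.2,79,130),speed=150)
move_l(F(0.2,79,220),speed=250)
move_ptp(F(0,0,230),RF)
for n in C:
    im=capture(n); cv2.imwrite(f"pics/{n}8.png",im[:,:,::-1])
print(read_time_s())
move_ptp(F(0,-200,220),RF)
for n in C:
    im=capture(n); cv2.imwrite(f"pics/{n}9.png",im[:,:,::-1])
    crop(im,*((205,150,120,90) if n=="top" else (210,150,110,90)),7,f"pics/{n}9c.png")
print(read_time_s())
```

```text
44.5 False [-0.3  0.9  0. ]
43.8 False [-1.4  0.3  6.2]
[-0.5 -0.2 -0.7]
20.65
21.5667
```

View pics/top9c.png

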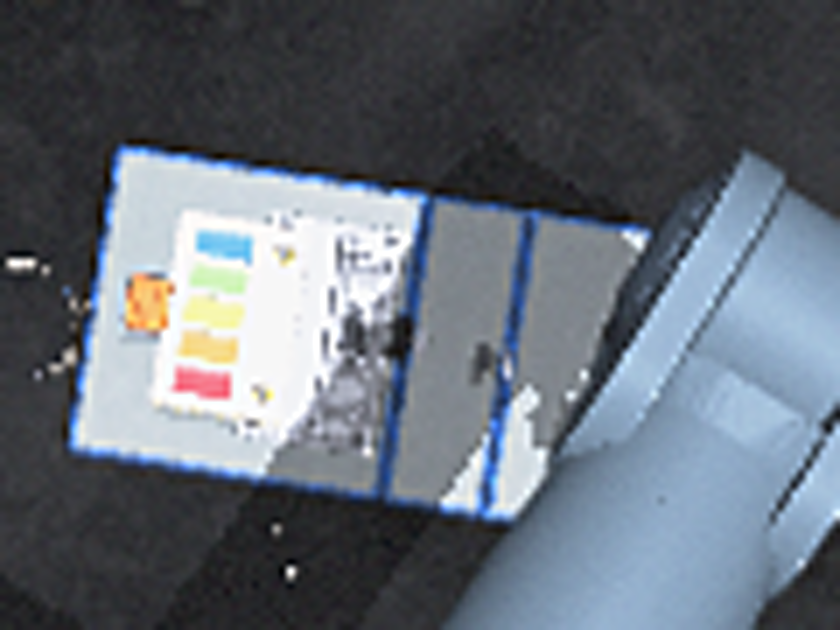

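View pics/side9c.png

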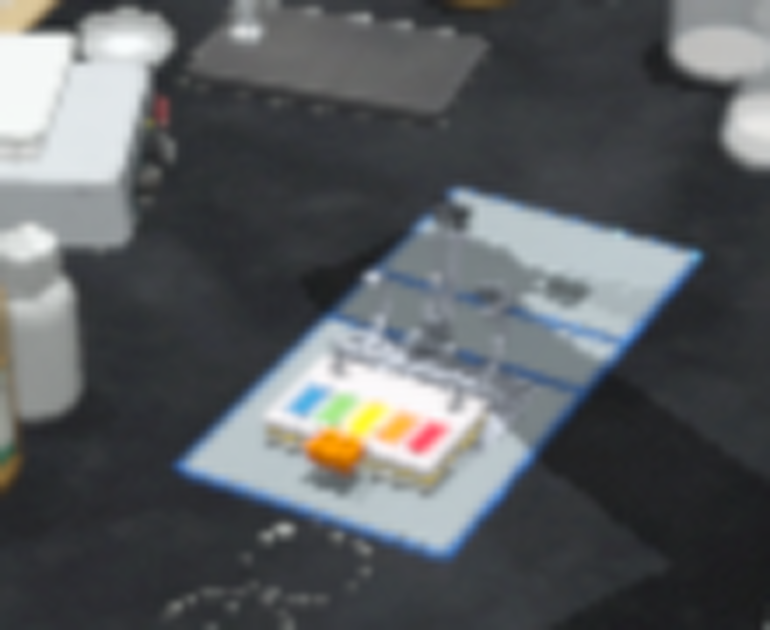

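```bash
cat >> cfg.py <<'E'
def tip(a):
    y,z=arc(a); y+=6*np.sin(a); z+=6*np.cos(a)
    dy=11*min(1,max(a,0)/.5)
    return y+dy, z+min(8*np.cos(a),11-dy)*np.tan(a)
E
python3 - <<'E'
from h import *; from cfg import *
close(); print(read_opening())
move_ptp(F(0,-44,210),RF)
y,z=tip(1.1); print(y,z)
move_l(F(0,y+6,z+25),speed=120); pause(.2); f0=fz(8); np.save("f0.npy",f0)
for a in np.arange(1.1,.69,-.1):
    y,z=tip(a); h=move_l(F(0,y,z+25),speed=60,stop_force=8); f=fz(4)-f0; print(round(a,2),h,f.round(1))
    if h: break
print(read_time_s())
for n in C:
    im=capture(n); cv2.imwrite(f"pics/{n}10.png",im[:,:,::-1])
    crop(im,*((205,150,120,90) if n=="top" else (210,130,110,90)),7,f"pics/{n}10c.png")
E
```

```text
-0.07722939093872132
-53.955967810319294 109.73726131832126
1.1 False [ 0.1  1.  -0.3]
1.0 False [1.  1.4 0.9]
0.9 False [0.3 0.7 1.7]
0.8 False [0.8 1.  2.1]
0.7 False [-0.4  0.4  2.7]
25.4333
```

View pics/side10c.png

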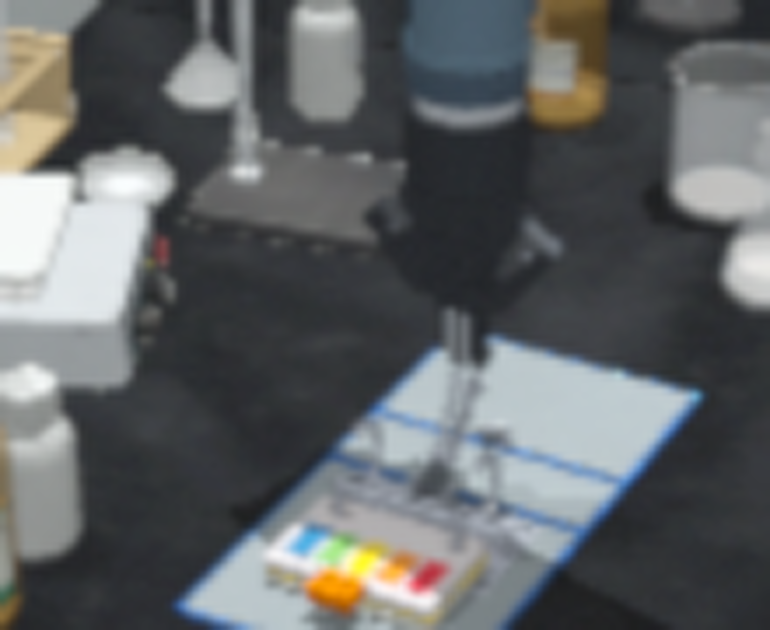

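Run:
```python
from h import *; from cfg import *
im=cv2.imread("pics/side10.png");cv2.imwrite("pics/side10e.png",cv2.resize(im[160:210,255:305],None,fx=12,fy=12,interpolation=cv2.INTER_CUBIC))
p=read_tcp_pos();print(p, (proj("side",[[p[0],p[1],p[2]-25],F(0,arc(.7)[0],arc(.7)[1])])-[255,160])*12, (proj("side",[F(x,arc(.7)[0],arc(.7)[1]) for x in(-12,12)])-[255,160])*12)
```

```text
[ 516.28353223 -127.55255917  120.55536053] [[255.30765789 245.99765474]
 [273.92061674 237.79999379]] [[304.01428617 246.07343016]
 [243.99430792 229.57256867]]
```

View pics/side10e.png

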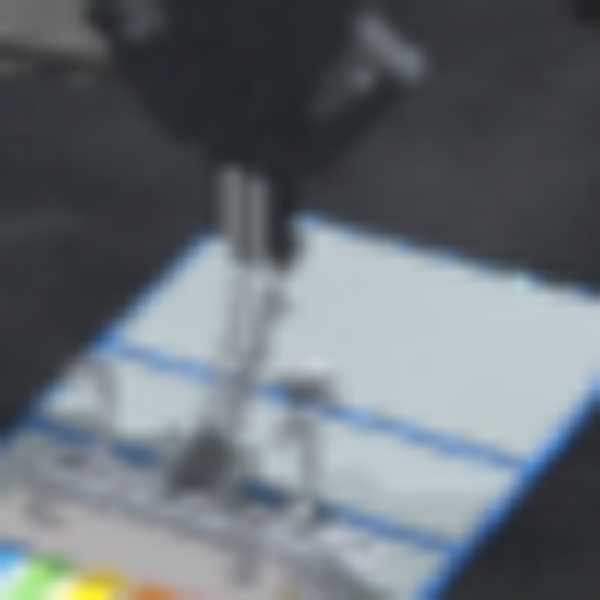

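Run:
```python
from h import *; from cfg import *
f0=np.load("f0.npy")
for a in np.arange(.6,.04,-.1):
    y,z=tip(a); h=move_l(F(0,y,z+25),speed=60,stop_force=9); f=fz(4)-f0; print(round(a,2),h,f.round(1),round(z+25,1))
    if h or f[2]>14: break
print(read_time_s(),read_tcp_pos(),F(0,-131,71))
im=capture("side"); crop(im,210,130,110,90,7,"pics/side11c.png")
```

```text
0.6 False [0.3 0.5 3. ] 115.2
0.5 False [ 0.4 -0.2  2. ] 109.1
0.4 False [0.9 1.5 0.4] 103.3
0.3 False [0.3 0.6 1.4] 96.5
0.2 False [1.1 0.7 1.4] 88.8
0.1 False [0.8 1.3 1.8] 80.2
27.4083 [ 510.16272088 -167.56696727   80.01366234] [ 509.25620615 -172.09494307   71.        ]
```

View pics/side11c.png

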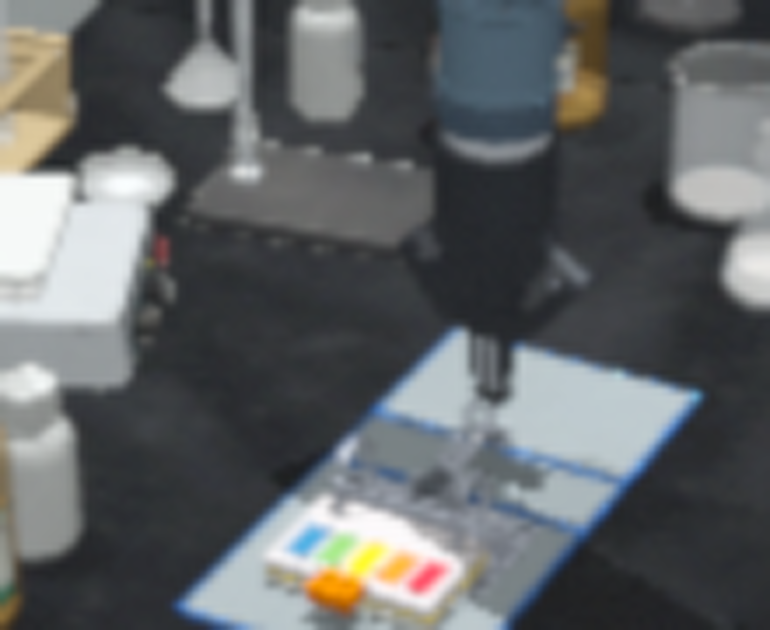

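Run:
```python
from h import *; from cfg import *
f0=np.load("f0.npy"); y0=tip(.1)[0]; mx=0
z=80.2; hist=[]
while z>50:
    z-=1.2; y=max(-131,y0-(80.2-z)*.35)
    move_l(F(0,y,z),speed=25); f=(fz(4)-f0)[2]; hist.append((round(z,1),round(f,1)))
    if f>20.5: print("limit");break
    mx=max(mx,f)
    if mx>6 and f<mx-3.5: print("snap?");break
print(hist); print(read_time_s(),read_tcp_pos())
im=capture("side"); crop(im,210,130,110,90,7,"pics/side12c.png")
```

```text
snap?
[(79.0, np.float64(2.8)), (77.8, np.float64(4.0)), (76.6, np.float64(5.3)), (75.4, np.float64(6.6)), (74.2, np.float64(7.1)), (73.0, np.float64(6.5)), (71.8, np.float64(9.4)), (70.6, np.float64(10.9)), (69.4, np.float64(11.2)), (68.2, np.float64(12.3)), (67.0, np.float64(12.7)), (65.8, np.float64(13.6)), (64.6, np.float64(6.5))]
30.7083 [ 509.76678967 -172.03227407   65.13704465]
```

View pics/side12c.png

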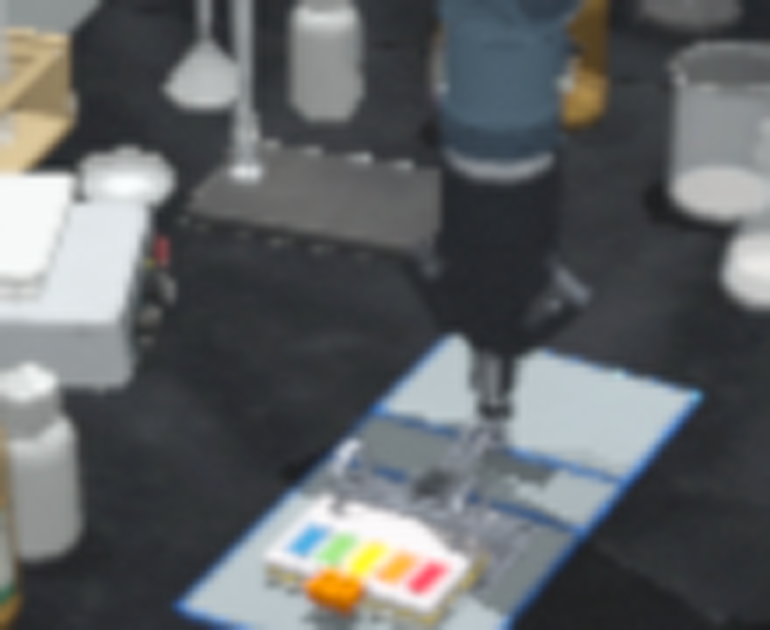

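Force rose to 13.6 N and then dropped to 6.5 N, which fits the snap. I'll ease off straight up and verify.

Run:
```python
from h import *; from cfg import *
f0=np.load("f0.npy")
for z in(67,69,71,73,76):
    move_l(F(0,-131,z),speed=30); print(z,(fz(5)-f0).round(1))
move_l(F(0,-131,180),speed=150)
move_ptp([300,-420,260],[-90,0,-60]); print(read_time_s())
for n in C:
    im=capture(n); cv2.imwrite(f"pics/{n}13.png",im[:,:,::-1])
    crop(im,*((205,150,120,90) if n=="top" else (210,150,110,90)),7,f"pics/{n}13c.png")
```

```text
67 [1.9 1.5 3.9]
69 [1.9 1.5 2.3]
71 [0.1 0.1 0.2]
73 [ 0.1 -0.4  0. ]
76 [ 0.4 -0.4  0.7]
34.1167
```

View pics/top13c.png

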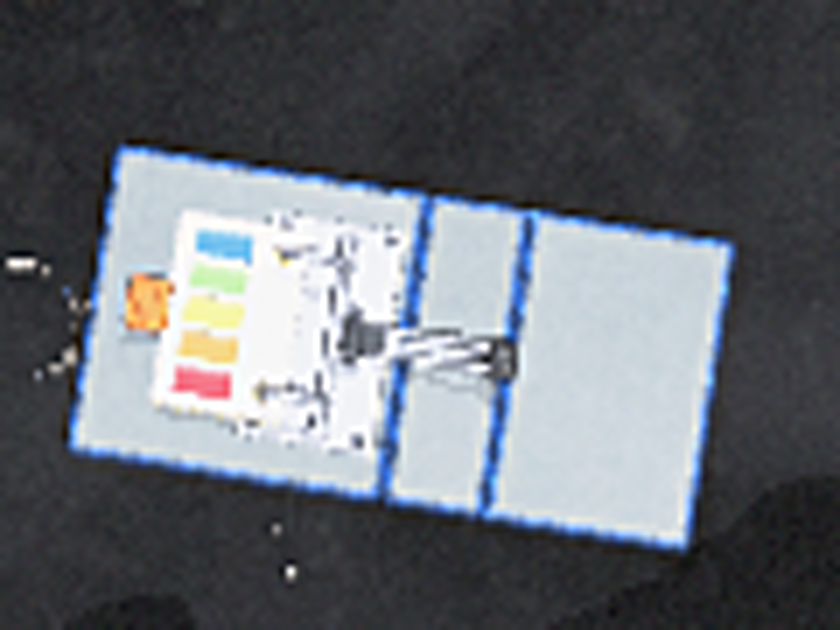

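View pics/side13c.png

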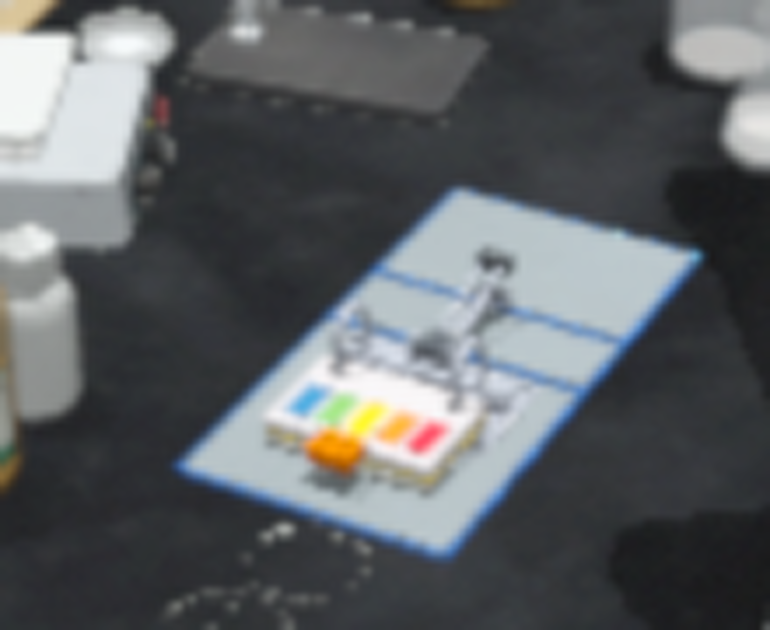

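View pics/side13.png

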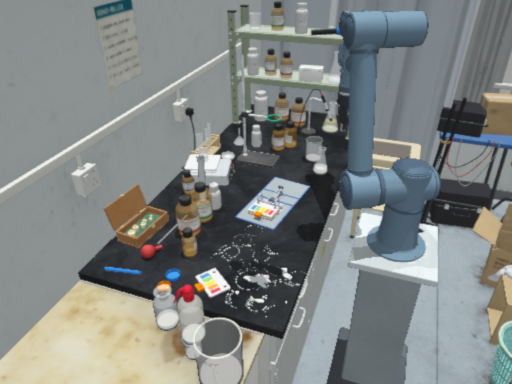

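Run:
```python
from h import *
print(fz().round(1),read_joint_velocities().round(3),read_time_s()); sign_off()
```

```text
[1.  0.3 0.5] [ 0.194 -0.225  0.223 -0.021 -0.122 -0.006] 34.2167
the job is handed in; nothing more can be done
```

The card is filed and the rings are shut. I handed the job in at 34 s of the 72 s allowed.

- **Opening:** I gripped the lever's thumb block and lifted it. The catch freed at about 14 N, the lever sprang up, and the pictures showed the rings open.
- **Filing:** I took the nearest card by its tab. Held over the posts, its holes measured 0.8 mm off, so I corrected that and lowered it onto the stack. It met the stack at the expected height with about 6 N and no sideways jam. A picture afterwards showed it flat, with both post tops through its holes.
- **Closing:** I pressed the lever down with the closed fingers. The force rose to 13.6 N, then dropped to 6.5 N as it snapped, and I eased off straight away. The block stopped pushing back at its home height.

**Last checks:** In the final pictures the thumb block is within a fraction of a pixel of where it started and the rings sit on the posts. The bottles and glassware look unmoved, which I judged by eye. The robot was clear of everything when I handed in.

**Disagreement:** The two cameras' absolute positions differed by 4–6 mm. They agreed on the card-to-file offset within about 1 mm, so I used the average for reaching and the top camera alone for the final alignment.

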